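# Jack up one side of the roller press and hold it

### The arm

A 6-joint arm with a two-finger parallel gripper is mounted at the origin on the work surface. World frame = base frame: x ahead of the robot, y to its left, z up, the work surface at z = 0. Lengths are in m, angles in degrees, forces in N, time in s.
With the tool pointing down it reaches from about 0.4 to 0.925 m from the base axis. Payload 3.4 kg.
Tool frame: the origin (TCP) lies midway between the tips of the shut fingers; the grasp point (between the pads) lies 19 mm behind it; z points along the fingers, x is the direction in which the jaws open and shut, and the axes are right-handed (so a half turn about z gives the same grasp; the last joint's range is limited). The gripper opens to 85 mm and grips with 20 to 120 N. Pads are 22 mm wide; open, the fingers measure 114 mm over their backs; the gripper's body (76 mm by 85 mm) begins 54 mm behind the grasp point. The pads swing forward as they close: fully open they stand 13 mm farther back than shut.
Start: joints at [-74.972, 17.578, 86.31, -0, 76.112, -4.211], TCP at [0.189, -0.543, 0.231] pointing down, gripper open.
Joint ranges: [-179.03, 179.03], [-60, 130.46], [8.19, 133.38], [-81.62, 261.62], [5.75, 156.47], [-153.77, 153.77]. Speed limits (degrees/s): [147.25, 147.25, 180, 180, 180, 180].

### API

Orientations are given as [roll, pitch, yaw] about the fixed x, y, z axes, in that order (R = Rz(yaw) Ry(pitch) Rx(roll)).
In Python, from bench import manip gives the robot as it stands.
- The arm moves only by the tool jog_arm, never from a script. Its argument "deltas" is a list of rows, each a list of 3 entries, a list of its own where there are three numbers: the shift along the tool's x, y, z in cm, then the turn, a rotation vector about the tool's x, y, z in degrees, then the closure, from -1 (fully open) to 1 (shut). In form: [[[tx, ty, tz], [wx, wy, wz], claw], ...]. A call has 1 to 12 rows; each row is the pose to reach, as a shift and turn from the pose commanded when the call began, along the tool's axes at that moment; what a row does not reach only later rows make up. A row lasts 1/8 s, in which the tool goes at most 62.5 mm and 10.7 degrees, less where a joint would pass 70% of its speed; a pose out of reach is approached as far as the arm can. A call with a gripper value outside its range is refused whole. The fingers move at their own pace and stop on an object; "squeeze" is the grip in N (left out, the last holds). Time passes only in rows, so rows that repeat a pose let the fingers close. It gives the time, the measured TCP pose, the force and the opening at its end, in the units of the state.
- manip.sense(): the state, without advancing time (a new reading comes with each control period).
- manip.read_camera(name): name is "scene" or "top" or "wrist"; returns a dict with "img" (384x512x3 uint8, red, green, blue), "fx", "fy", "cx", "cy" (pixels), "distortion" ([k1, k2, p1, p2, k3] as OpenCV has them; the pictures are not rectified), "position" and "rotation" of the camera in the world; the wrist camera has in their place "tool_from_camera" (4x4, takes a point from camera to tool coordinates, whose origin is the TCP and whose axes are the tool frame's). Camera axes: x right, y up, looking along -z (the intrinsics and any distortion apply to the point x, -y, -z); pixel columns grow to the right and rows downward; lengths in m; the calibration is good to about 2 mm. A picture is of the moment at which its call begins: read the wrist's pose just before it. There is no depth.
- manip.hand_in(): hands the job in, once; it reports no verdict.
The state is a dict: "clock": time; "q": joint angles; "dq": joint speeds; "joint_efforts": joint torques, N m; "ee_pos": TCP position; "orientation": TCP orientation; "contact_force": force on the tool from outside, world axes, zero at the start; "torque": the same for the moment, N m; "opening": finger opening in m.
Only numpy, scipy, OpenCV 4.12 (cv2) and the standard library are available. Lean on these libraries where they do the work, as an engineer would, in place of code of your own. Each camera call takes 0.05 s, during which the arm holds its last target.

### The job

The roller press needs new rubber pads under its feet on the lug side: close the little hydraulic jack's release valve (turn its knob clockwise until the pointer stands at the white mark) and set the jack flat on the table with its saddle centred under the press's lift point, the ring on the lug. Pump the handle in full strokes until the lug has risen about 10 mm (8 mm at least), and finish holding the handle fully down with the gripper, the press carried by the jack alone: this old jack settles back whenever its handle goes up, so do not let go. Leave the other things on the table where they are.

Things in the scene. Friction and masses are not known exactly. Their poses are not given: they have to be found in the camera images.
- jack: Low grey hydraulic hand jack, about 0.9 kg, loose. Origin: on its underside, mid body block; x points along the jack to the saddle end, z up. At x = 100 mm the ram cylinder, 49 mm across, 56 mm high, on a foot plate (x 65 to 125 mm, 76 mm wide, 8 mm high) where the jack ends. Rear cross foot at x = -158 mm, 100 mm wide, 8 mm high. The pump handle rises to the rear, to x = -285 mm.
- press_frame: Hand-cranked roller press, 12 kg, grey cheeks, two steel rollers, about 340 x 390 x 260 mm. Origin: on the table under the middle of its four feet; the lug sticks out on its -y side, so its +y is the direction in which the jack drives in. It is fixed at its two far (+y) feet and can only tip up about them. The upright wall behind the lug stands 45 mm beyond the lift point.
- press (a joint): How far the press is tipped up about its far feet, rad: 0 standing on all feet, 0.13 at most. The lift point lies 270 mm from the tipping axis: 8 mm of lift is 0.030 rad.
- lift_point (a point): The marked lift point: on the underside of the steel lug, 79 mm above the table while the press stands, straight below the 22 mm ring on top of the lug. The lug is a level plate 46 mm wide and 8 mm thick that ends 25 mm beyond the point, on the press's -y side.
- jack_saddle (a point): Centre of the top of the jack's saddle, a steel disc 32 mm across on the ram, at jack x = 100 mm; 70 mm above the table when down (9 mm below the lug). With the valve closed full strokes of the handle bring the lug up by about 1, 6, 10 and 13 mm (1st to 4th stroke, handle down); each time the handle goes up the lug settles back some 3 mm. With the valve open nothing rises. Ram travel 36 mm.
- jack_body (a point): Place to grasp the jack from above for carrying or sliding: middle of its body block, 20 mm above the underside, axes as the jack's. The block is 44 mm wide (y), x from -85 to 79 mm, and stands 4 to 34 mm above the table.
- jack_valve (a joint): Turn of the release valve knob, rad: grows clockwise seen from above, 0 wide open, 2.2 with the pointer at the white mark (closed), 2.7 hard stop (overtightened). Stays where it is left (0.05 N m of friction).
- valve_knob (a point): On the axis of the valve knob, at the height to grip, 50 mm above the jack's underside, at jack x = -55 mm. The knob is an upright black bar 30 mm long, 11 mm thick and 20 mm high (39 to 59 mm above the jack's underside) on a round skirt 31 mm across; this point's x axis runs along the bar to its pointer end (pointed nose and white line on top), z up.
- valve_pointer (a point): The tip of the knob's pointer, 19 mm from the knob's axis.
- valve_mark (a point): The white mark on the top of the jack's body block, 27 mm from the knob's axis.
- jack_handle (a joint): Pump handle, rad: 0 up (the handle rises at 0.61 rad to the level), 0.6 fully down (nearly level). A spring lifts it again when it is let go; pushing it down at the grip takes about 5 N idle, about 10 N under load.
- handle_grip (a point): Middle of the black rubber grip of the pump handle, a round bar 24 mm thick and 75 mm long, 160 mm from the pivot; about 137 mm above the table when up, 47 mm when down.
- handle_pivot (a point): Pivot of the pump handle: jack x = -115 mm, 45 mm above the jack's underside; the handle swings in the jack's x-z plane.
- glue_gun: White glue gun lying on its side, about 180 x 120 x 30 mm; origin under its barrel. Bystander.
- fluted_disc: White fluted craft disc, 115 mm across, 16 mm thick. Bystander.
- pliers: Small pliers with red handles, 160 mm long. Bystander.
- phone: Black phone, 72 x 150 x 9 mm. Bystander.
- snowman: Little snowman with a red hat, 42 mm across, 73 mm high. Bystander.
- foot_pad_a: New rubber foot pad, 38 mm across, 6 mm thick, for later. Bystander.
- foot_pad_b: The other rubber foot pad, 38 mm across, 6 mm thick. Bystander.

How it is judged:
By the outcome, as a careful person would: the job done as asked, in the order asked, and still so for the second after the job is handed in, while the arm keeps its last pose, push and grip.
It also fails if it takes over 72 s, if anything falls off the work surface, if the arm or the gripper's body presses on something with over 40 N, if the wrist force passes 120 N, or if a joint passes its speed limit or range.

## Working session

There is one attempt and no reset: what is moved stays moved. The work goes in short steps, Python scripts to look and compute and a tool call to move; the robot and the scene stay as the last step left them, time stands still between calls to the robot, and variables do not carry over. Pictures are saved under pics/ and viewed, and the job is handed in when it is done.

Besides the shell and the picture viewer there is one more tool, called after "Request:" as name(argument=value, ...) on one line, values as JSON. jog_arm: Moves the arm, as the interface text tells. Its arguments: {"type":"object","properties":{"deltas":{"type":"array","items":{"type":"array"}},"squeeze":{"type":"number"}},"required":["deltas"]}

```bash
mkdir -p pics; ls; cat > h.py <<'E'
import numpy as np, cv2
from bench import manip
from scipy.spatial.transform import Rotation as R
def shot(name,fn):
    s=manip.sense(); c=manip.read_camera(name)
    cv2.imwrite('pics/'+fn,c['img'][:,:,::-1])
    if name=='wrist':
        T=np.eye(4); T[:3,:3]=R.from_euler('xyz',s['orientation'],degrees=True).as_matrix(); T[:3,3]=s['ee_pos']
        M=T@np.array(c['tool_from_camera']); c['position']=M[:3,3]; c['rotation']=M[:3,:3]
    np.savez('pics/'+fn[:-4]+'.npz',img=c['img'],K=[c['fx'],c['fy'],c['cx'],c['cy']],d=c['distortion'],p=c['position'],R=c['rotation'])
    return load(fn)
def load(fn):
    z=np.load('pics/'+fn[:-4]+'.npz'); return dict(z)
def ray(c,uv):
    fx,fy,cx,cy=c['K']; K=np.array([[fx,0,cx],[0,fy,cy],[0,0,1]])
    u=cv2.undistortPoints(np.array(uv,float).reshape(-1,1,2),K,np.array(c['d'],float)).reshape(-1,2)
    d=np.c_[u[:,0],-u[:,1],-np.ones(len(u))]
    return d@np.array(c['R']).T
def onz(c,uv,z):
    d=ray(c,uv); p=np.array(c['p']); t=(z-p[2])/d[:,2]; return p+d*t[:,None]
def proj(c,X):
    X=np.atleast_2d(X).astype(float); P=(X-c['p'])@np.array(c['R']); P=P*[1,-1,-1]
    fx,fy,cx,cy=c['K']; K=np.array([[fx,0,cx],[0,fy,cy],[0,0,1]])
    return cv2.projectPoints(P.reshape(-1,1,3),np.zeros(3),np.zeros(3),K,np.array(c['d'],float))[0].reshape(-1,2)
E
python3 - <<'E'
from h import *
print(manip.sense())
for n in ['scene','top','wrist']:
    c=shot(n,n+'0.png'); print(n,c['p'],c['K'],c['d']); print(c['R'])
E
```

```text
pics
{'clock': 0.0, 'q': array([-7.49705997e+01,  1.76210552e+01,  8.63842732e+01,  1.88982390e-03,
        7.61120790e+01, -4.21275339e+00]), 'dq': array([ 0.00029046, -0.06793165,  0.01242313, -0.01209974, -0.15108494,
        0.06166288]), 'joint_efforts': array([ 3.81173104e-04, -4.57542729e+01, -2.51909012e+01, -3.87197713e-05,
        1.32086239e-02, -4.99291573e-06]), 'ee_pos': array([ 0.18928679, -0.54219823,  0.23039058]), 'orientation': array([-1.79989547e+02,  1.16955451e-01, -7.07582912e+01]), 'contact_force': array([ 0.21399065,  0.77053078, -0.42569632]), 'torque': array([ 0.03409143,  0.01534129, -0.01625594]), 'opening': 0.0850513436540776}
scene [ 1.56835175 -0.06791901  1.10178119] [387.84785861 387.84785861 252.32920832 189.04441728] [-0.08961581  0.          0.          0.          0.        ]
[46.04440464  0.95486853 82.01569975]
top [0.29199572 0.03847491 1.40531117] [427.57832646 427.57832646 258.60100875 192.40970209] [-0.07133227  0.          0.          0.          0.        ]
[ 11.85767682  -0.11085368 -89.53306566]
wrist [ 0.26462938 -0.51612966  0.37247952] [272.95242833 272.95242833 254.62381991 190.2653712 ] [-0.05334462  0.          0.          0.          0.        ]
[[ 0.32961766  0.89768511  0.29242714]
 [-0.94411175  0.31415504  0.09979785]
 [-0.00228042 -0.30897904  0.95106611]]
```

```bash
python3 - <<'E'
s=open('h.py').read()
s=s.replace("    np.savez(","    else: c['rotation']=R.from_euler('xyz',c['rotation'],degrees=True).as_matrix()\n    np.savez(")
open('h.py','w').write(s)
E
python3 - <<'E'
from h import *
for n in ['scene','top']:
    z=load(n+'0.png'); z['R']=R.from_euler('xyz',z['R'],degrees=True).as_matrix(); np.savez('pics/'+n+'0.npz',**z)
    print(proj(z,[[0,0,0],[0.189,-0.543,0.231]]))
E
```

```text
[[225.28635056 129.77600599]
 [ 93.06769065 123.21796912]]
[[269.30203993 376.72101835]
 [472.19845293 320.55178383]]
```

View pics/scene0.png

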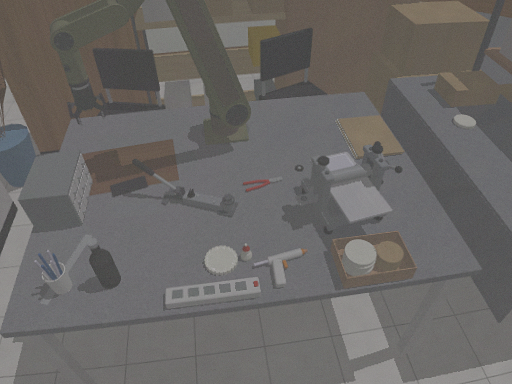

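View pics/top0.png

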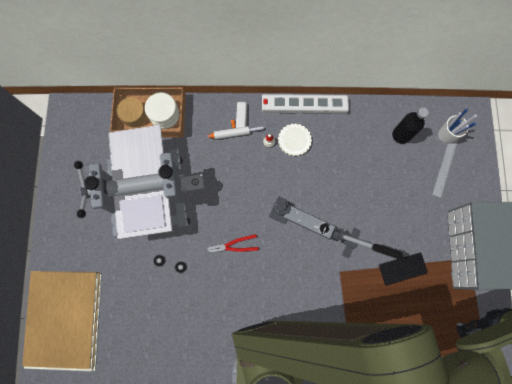

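View pics/wrist0.png

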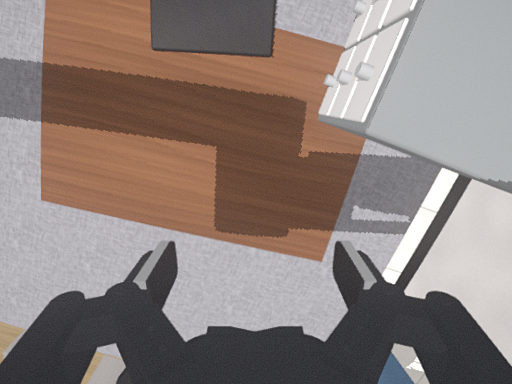

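```bash
python3 - <<'E'
import cv2
t=cv2.imread('pics/top0.png'); s=cv2.imread('pics/scene0.png')
cv2.imwrite('pics/t_jack.png',cv2.resize(t[185:285,260:430],None,fx=4.7,fy=4.7,interpolation=cv2.INTER_CUBIC))
cv2.imwrite('pics/t_lug.png',cv2.resize(t[140:240,70:220],None,fx=5,fy=5,interpolation=cv2.INTER_CUBIC))
cv2.imwrite('pics/s_lug.png',cv2.resize(s[130:240,120:420],None,fx=2.6,fy=2.6,interpolation=cv2.INTER_CUBIC))
E
```

```text
(no output)
```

View pics/t_jack.png

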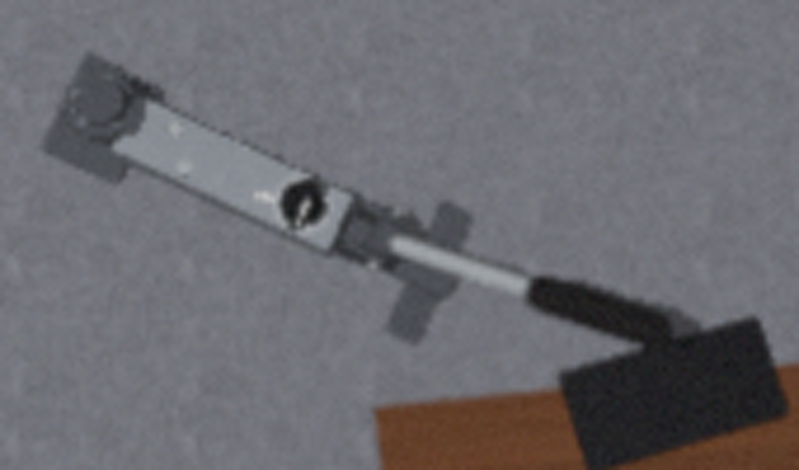

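View pics/t_lug.png

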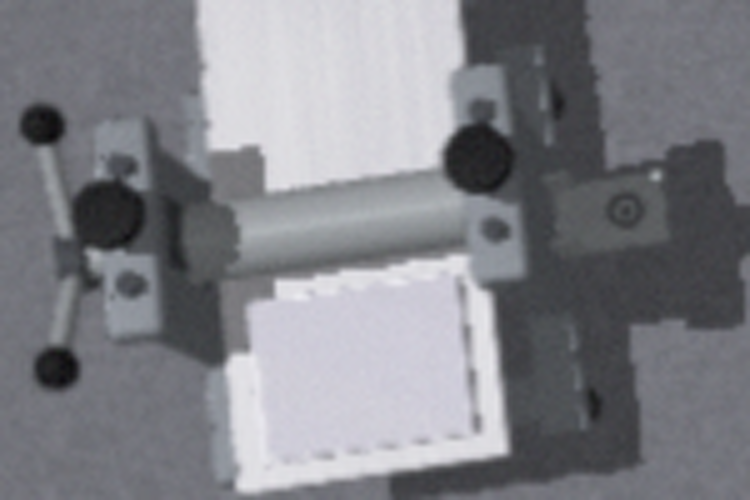

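View pics/s_lug.png

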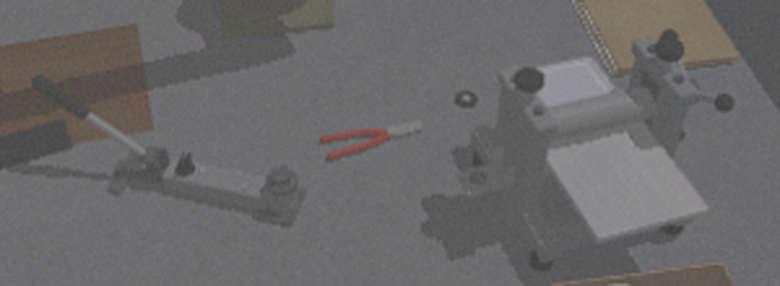

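```bash
python3 - <<'E'
from h import *
c=load('top0.png')
f=lambda x,y:(260+x/4.7-.4,185+y/4.7-.4)
g=lambda x,y:(70+x/5-.4,140+y/5-.4)
def P(n,uv,z): print(n,np.round(onz(c,[uv],z)[0],4))
P('saddle',f(105,103),.07);P('knob',f(303,203),.059);P('ptr',f(305,222),.059);P('mark',f(265,195),.034)
P('ring',g(626,210),.089)
P('lug corner a',g(660,178),.087);P('lug corner b',g(668,240),.087)
P('footplate corner',f(90,52),.008);P('fp2',f(42,148),.008);P('fp3',f(124,182),.008)
P('rear a',f(455,203),.008);P('rear b',f(405,343),.008)
P('block corner br',f(355,197),.034);P('block br2',f(332,250),.034);P('block fl',f(118,148),.034)
P('cheekN',g(505,65),.24);P('cheekN2',g(525,275),.24)
P('frontroller L',g(235,240),.17)
s=load('scene0.png')
k=lambda x,y:(120+x/2.6-.4,130+y/2.6-.4)
def Q(n,uv,z): print(n,np.round(onz(s,[uv],z)[0],4))
Q('saddle s',k(281,172),.07);Q('knob',k(185,156),.059);
print(proj(s,onz(c,[g(626,210)],.089)))
E
```

```text
saddle [ 0.5273 -0.0362  0.07  ]
knob [ 0.4619 -0.1703  0.059 ]
ptr [ 0.449  -0.1714  0.059 ]
mark [ 0.4704 -0.1481  0.034 ]
ring [0.6016 0.2405 0.089 ]
lug corner a [0.6232 0.2199 0.087 ]
lug corner b [0.5828 0.2134 0.087 ]
footplate corner [ 0.5749 -0.0291  0.008 ]
fp2 [0.5058 0.0047 0.008 ]
fp3 [ 0.4822 -0.0528  0.008 ]
rear a [ 0.4689 -0.2853  0.008 ]
rear b [ 0.3713 -0.247   0.008 ]
block corner br [ 0.4694 -0.2102  0.034 ]
block br2 [ 0.4328 -0.1934  0.034 ]
block fl [ 0.5022 -0.0471  0.034 ]
cheekN [0.6505 0.2899 0.24  ]
cheekN2 [0.5284 0.2724 0.24  ]
frontroller L [0.5624 0.4616 0.17  ]
saddle s [ 0.5277 -0.0333  0.07  ]
knob [ 0.4605 -0.1721  0.059 ]
[[303.56304592 197.95355704]]
```

```bash
cat >> h.py <<'E'
def move(target_pos,target_yaw,yaw_now=None,pitchvec=None):
    """shift (cm) in tool axes & rotvec (deg) from current measured pose to a tool-down pose"""
    s=manip.sense(); R0=R.from_euler('xyz',s['orientation'],degrees=True)
    R1=R.from_euler('xyz',[180,0,target_yaw],degrees=True)
    t=R0.inv().apply(np.array(target_pos)-s['ee_pos'])*100
    w=(R0.inv()*R1).as_rotvec(degrees=True)
    print('shift cm',np.round(t,2),'rot',np.round(w,2))
E
python3 - <<'E'
from h import *
c=load('wrist0.png'); 
s=manip.sense()
R0=R.from_euler('xyz',s['orientation'],degrees=True).as_matrix()
M=np.eye(4);M[:3,:3]=R0.T@c['R'];M[:3,3]=R0.T@(c['p']-s['ee_pos']);print(M.round(3)); np.save('tfc.npy',M)
for yaw in (95,-85):
  for z in (.2,.15):
    T=np.eye(4);T[:3,:3]=R.from_euler('xyz',[180,0,yaw],degrees=True).as_matrix();T[:3,3]=[.462,-.171,z]
    W=T@M; d=dict(c);d['p']=W[:3,3];d['R']=W[:3,:3]
    print(yaw,z,proj(d,[[.462,-.171,.059],[.5273,-.036,.07]]))
move([.462,-.171,.2],95)
E
```

```text
[[ 1.    -0.     0.001 -0.   ]
 [-0.    -0.951 -0.309 -0.08 ]
 [ 0.001  0.309 -0.951 -0.142]
 [ 0.     0.     0.     1.   ]]
95 0.2 [[254.98879001 179.51593911]
 [368.15449808 247.33230823]]
95 0.15 [[255.01934283 194.57745584]
 [388.04886781 273.31957283]]
-85 0.2 [[254.98879001 179.51593911]
 [122.06535698 106.37272488]]
-85 0.15 [[255.01934283 194.57745584]
 [ 93.3524869  107.6357816 ]]
shift cm [-26.07 -37.98   3.1 ] rot [-1.3000e-01  1.0000e-02 -1.6576e+02]
```

Request:
jog_arm(deltas=[[[-26.1,-38.0,0],[0,0,-165.8],-1],[[-26.1,-38.0,0],[0,0,-165.8],-1],[[-26.1,-38.0,0],[0,0,-165.8],-1],[[-26.1,-38.0,0],[0,0,-165.8],-1],[[-26.1,-38.0,0],[0,0,-165.8],-1],[[-26.1,-38.0,0],[0,0,-165.8],-1],[[-26.1,-38.0,0],[0,0,-165.8],-1],[[-26.1,-38.0,3.1],[0,0,-165.8],-1],[[-26.1,-38.0,3.1],[0,0,-165.8],-1],[[-26.1,-38.0,3.1],[0,0,-165.8],-1],[[-26.1,-38.0,3.1],[0,0,-165.8],-1],[[-26.1,-38.0,3.1],[0,0,-165.8],-1]])

```text
clock: 1.65
ee_pos: [0.462, -0.171, 0.2]
orientation: [-180.0, 0.0, 58.5]
contact_force: [-0.1, -0.4, -0.6]
opening: 0.0853
```

```bash
python3 - <<'E'
from h import *
s=manip.sense();print(s['clock'],s['q'].round(1))
move([.462,-.171,.2],95)
E
```

```text
1.65 [-25.2  12.7  98.4  -0.   69.  -83.8]
shift cm [ 0. -0. -0.] rot [-5.000e-02 -1.000e-02 -3.647e+01]
```

Request:
jog_arm(deltas=[[[0,0,0],[0,0,-36.5],-1],[[0,0,0],[0,0,-36.5],-1],[[0,0,0],[0,0,-36.5],-1],[[0,0,0],[0,0,-36.5],-1],[[0,0,0],[0,0,-36.5],-1]])

```text
clock: 2.28
ee_pos: [0.462, -0.1712, 0.2001]
orientation: [-180.0, -0.0, 94.6]
contact_force: [0.4, 0.4, 1.1]
opening: 0.0854
```

```bash
python3 - <<'E'
from h import *
print(manip.sense()['ee_pos'])
c=shot('wrist','w1.png')
cv2.imwrite('pics/w1b.png',cv2.resize(c['img'][130:310,150:410,::-1],None,fx=3,fy=3,interpolation=cv2.INTER_CUBIC))
E
```

```text
[ 0.46198638 -0.17115884  0.20008367]
```

View pics/w1.png

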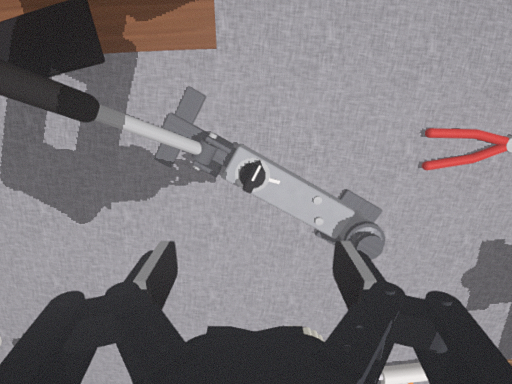

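View pics/w1b.png

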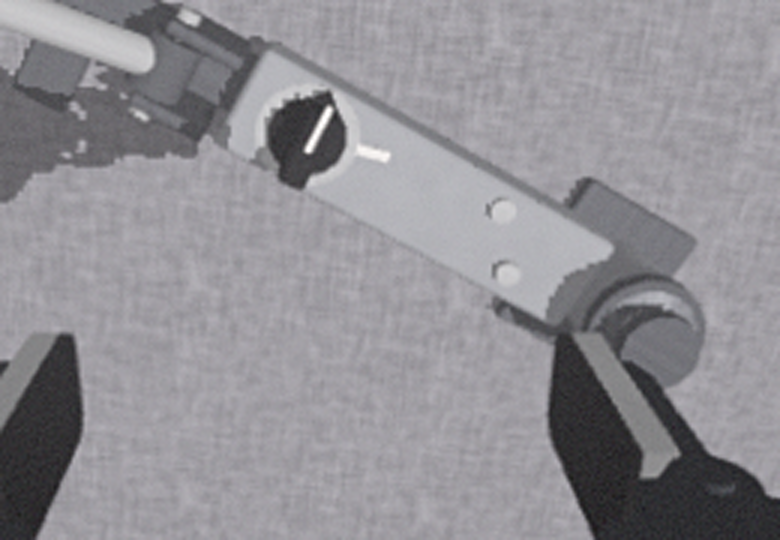

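```bash
python3 - <<'E'
from h import *
c=load('w1.png')
g=lambda x,y:(150+x/3-.33,130+y/3-.33)
a=lambda v:np.degrees(np.arctan2(v[1],v[0]))
p1,p2,nose,tail=onz(c,[g(309,152),g(330,108),g(332,97),g(293,187)],.059)
print('line',p1,p2,a(p2-p1),'nose-tail',nose,tail,a(nose-tail),np.linalg.norm(nose-tail))
m1,m2=onz(c,[g(358,150),g(389,157)],.034); print('mark',m1,m2,a(m2-m1))
# skirt center
sk=onz(c,[g(311,138)],.037)[0];print('skirt',sk)
print('mark from skirt',(m1+m2)/2-sk,a((m1+m2)/2-sk), np.linalg.norm((m1+m2)/2-sk))
bl=onz(c,[g(264,44),g(225,140),g(614,240),g(553,325)],.034);print(bl)
for i,j in((0,2),(1,3)):print(a(bl[j]-bl[i]))
print('axis from blk rear', a(bl[0]-bl[1])-90)
print('saddle',onz(c,[g(661,352)],.07))
E
```

```text
line [ 0.46395092 -0.17270286  0.059     ] [ 0.44724763 -0.16657122  0.059     ] 159.8422440951074 nose-tail [ 0.44324815 -0.16620964  0.059     ] [ 0.47762504 -0.17747616  0.059     ] 161.85420911525287 0.036176028482411395
mark [ 0.46871452 -0.15327627  0.034     ] [ 0.47057212 -0.14088514  0.034     ] 81.47407883907228
skirt [ 0.46456039 -0.17201731  0.037     ]
mark from skirt [ 0.00508293  0.0249366  -0.003     ] 78.47899593723119 0.02562558146727923
[[ 0.43036618 -0.19245188  0.034     ]
 [ 0.46883551 -0.20528513  0.034     ]
 [ 0.49819495 -0.04531241  0.034     ]
 [ 0.53839593 -0.06368182  0.034     ]]
65.25111040508655
63.83813934298519
axis from blk rear 71.55146899171356
saddle [[ 0.52863253 -0.03352312  0.07      ]]
```

```bash
python3 - <<'E'
from h import *
move([.463,-.172,.08],71); move([.463,-.172,.045],71)
E
```

```text
shift cm [-0.09  0.09 12.01] rot [-2.000e-02 -1.000e-02  2.357e+01]
shift cm [-0.09  0.09 15.51] rot [-2.000e-02 -1.000e-02  2.357e+01]
```

Request:
jog_arm(deltas=[[[-0.1,0.1,3],[0,0,23.6],0.3],[[-0.1,0.1,8],[0,0,23.6],0.3],[[-0.1,0.1,12],[0,0,23.6],0.3],[[-0.1,0.1,12],[0,0,23.6],0.3]], squeeze=30)

```text
clock: 2.82
ee_pos: [0.4606, -0.1709, 0.0778]
orientation: [-179.6, -0.0, 71.0]
contact_force: [0.4, -0.6, -0.7]
opening: 0.0298
```

```bash
python3 - <<'E'
from h import *
c=shot('wrist','w2.png')
E
```

```text
(no output)
```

View pics/w2.png

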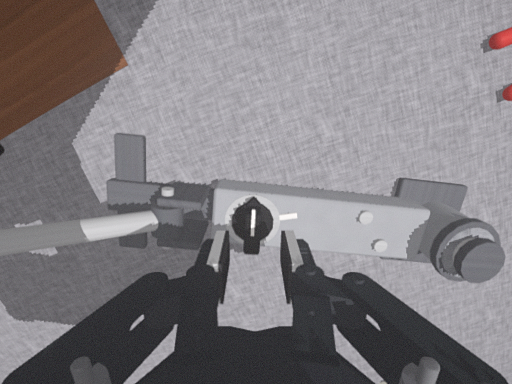

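Request:
jog_arm(deltas=[[[0,0,1.5],[0,0,0],0.3],[[0,0,2.5],[0,0,0],0.3],[[0,0,3.2],[0,0,0],0.3],[[0,0,3.5],[0,0,0],0.3],[[0,0,3.5],[0,0,0],0.3]])

```text
clock: 3.5
ee_pos: [0.4633, -0.1722, 0.0454]
orientation: [180.0, 0.0, 71.1]
contact_force: [-0.4, 0.1, 0.5]
opening: 0.03
```

```bash
python3 - <<'E'
from h import *
c=shot('wrist','w3.png')
E
```

```text
(no output)
```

View pics/w3.png

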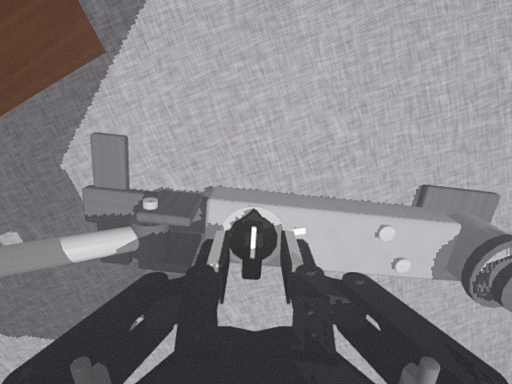

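Request:
jog_arm(deltas=[[[0,0,0.2],[0,0,0],1],[[0,0,0.2],[0,0,0],1],[[0,0,0.2],[0,0,0],1],[[0,0,0.2],[0,0,0],1]])

```text
clock: 4.05
ee_pos: [0.4637, -0.173, 0.0437]
orientation: [179.9, 0.1, 71.1]
contact_force: [-1.1, -4.9, 4.3]
opening: 0.01
```

Request:
jog_arm(deltas=[[[0,0,0.2],[0,0,10],1],[[0,0,0.2],[0,0,20],1],[[0,0,0.2],[0,0,30],1],[[0,0,0.2],[0,0,40],1],[[0,0,0.2],[0,0,50],1],[[0,0,0.2],[0,0,60],1],[[0,0,0.2],[0,0,70],1],[[0,0,0.2],[0,0,77],1],[[0,0,0.2],[0,0,80],1],[[0,0,0.2],[0,0,80],1]])

```text
clock: 5.3
ee_pos: [0.4643, -0.1728, 0.0436]
orientation: [179.9, -0.2, -9.0]
contact_force: [-3.7, -2.0, 21.2]
opening: 0.0101
```

```bash
python3 - <<'E'
from h import *
c=shot('wrist','w4.png')
E
```

```text
(no output)
```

View pics/w4.png

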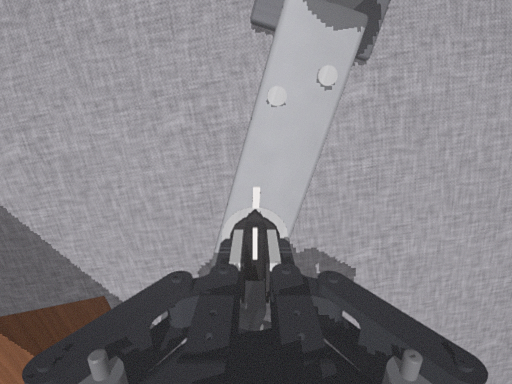

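```bash
python3 - <<'E'
from h import *
c=load('w4.png')
cv2.imwrite('pics/w4b.png',cv2.resize(c['img'][160:290,190:330,::-1],None,fx=4.5,fy=4.5,interpolation=cv2.INTER_CUBIC))
E
```

```text
(no output)
```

View pics/w4b.png

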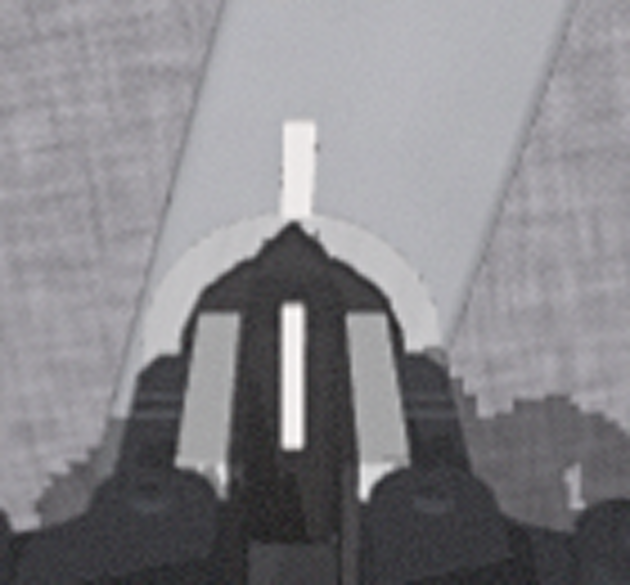

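Request:
jog_arm(deltas=[[[0,0,-0.1],[0,0,2],1],[[0,0,-0.1],[0,0,2],1],[[0,0,-0.1],[0,0,2],0.3],[[0,0,-0.1],[0,0,2],0.3],[[0,0,-0.1],[0,0,2],0.3],[[0,0,-4],[0,0,2],0.3],[[0,0,-10],[0,0,2],0],[[0,0,-15],[0,0,2],-1],[[0,0,-15],[0,0,2],-1],[[0,0,-15],[0,0,2],-1]])

```text
clock: 6.6
ee_pos: [0.4627, -0.1717, 0.1907]
orientation: [-180.0, 0.1, -10.9]
contact_force: [-0.7, -0.2, -0.2]
opening: 0.0854
```

```bash
python3 - <<'E'
from h import *
c=shot('wrist','w5.png')
cv2.imwrite('pics/w5b.png',cv2.resize(c['img'][20:220,170:370,::-1],None,fx=3,fy=3,interpolation=cv2.INTER_CUBIC))
E
```

```text
(no output)
```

View pics/w5.png

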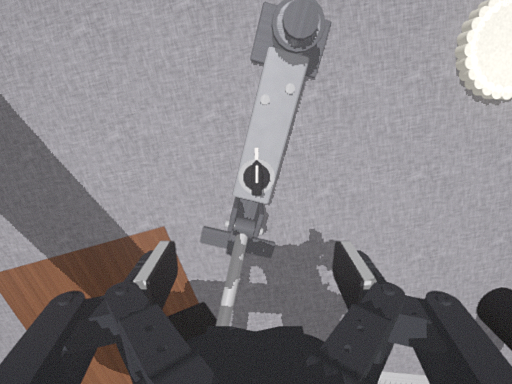

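View pics/w5b.png

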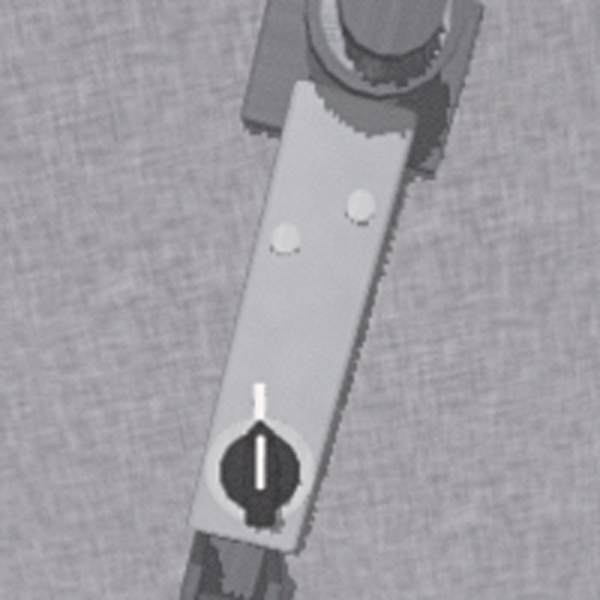

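```bash
python3 - <<'E'
from h import *
c=load('w5.png')
g=lambda x,y:(170+x/3-.33,20+y/3-.33)
a=lambda v:np.degrees(np.arctan2(v[1],v[0]))
bl=onz(c,[g(191,527),g(298,551),g(300,80),g(414,130)],.034);print(bl)
print(a(bl[2]-bl[0]),a(bl[3]-bl[1]),'rear',a(bl[0]-bl[1])-90)
# saddle top ellipse: center full px
S=onz(c,[(300.5,23)],.07)[0]; print('saddle',S)
k=onz(c,[g(261,470)],.058)[0]; print('knob',k, a(S-k),np.linalg.norm(S-k))
rear=(bl[0]+bl[1])/2; ax=lambda y:np.array([np.cos(np.radians(y)),np.sin(np.radians(y))])
print('origin from rear',rear[:2]+.085*ax(64.5),'from knob',k[:2]+.055*ax(64.5),'from saddle',S[:2]-.1*ax(64.5))
print(np.linalg.norm(bl[0]-bl[1]))
E
```

```text
[[ 0.43416551 -0.19011525  0.034     ]
 [ 0.47299888 -0.20767496  0.034     ]
 [ 0.50283272 -0.04364671  0.034     ]
 [ 0.53790546 -0.06601069  0.034     ]]
64.88193416358828 65.38408289236637 rear 65.66841267035147
saddle [ 0.52924228 -0.03623421  0.07      ]
knob [ 0.4660283  -0.16652489  0.058     ] 64.11842619346908 0.14531231384894205
origin from rear [ 0.49017564 -0.12217536] from knob [ 0.48970641 -0.1168827 ] from saddle [ 0.48619117 -0.12649274]
0.04261893952371592
```

```bash
python3 - <<'E'
from h import *
move([.4885,-.122,.006],-25.1)
E
```

```text
shift cm [ 1.7  -5.35 18.39] rot [-0.03  0.17 14.16]
```

Request:
jog_arm(deltas=[[[1.7,-5.35,4],[0,0,14.2],-1],[[1.7,-5.35,9],[0,0,14.2],-1],[[1.7,-5.35,13],[0,0,14.2],-1],[[1.7,-5.35,16],[0,0,14.2],-1],[[1.7,-5.35,17.5],[0,0,14.2],-1],[[1.7,-5.35,18.4],[0,0,14.2],-1],[[1.7,-5.35,18.4],[0,0,14.2],-0.4]], squeeze=50)

```text
clock: 7.52
ee_pos: [0.49, -0.1229, 0.007]
orientation: [180.0, 0.0, -25.2]
contact_force: [0.0, -0.2, 0.3]
opening: 0.0699
```

```bash
python3 - <<'E'
from h import *
print(manip.sense()['contact_force'])
c=shot('wrist','w6.png')
E
```

```text
[ 0.03345037 -0.21828994  0.31555421]
```

View pics/w6.png

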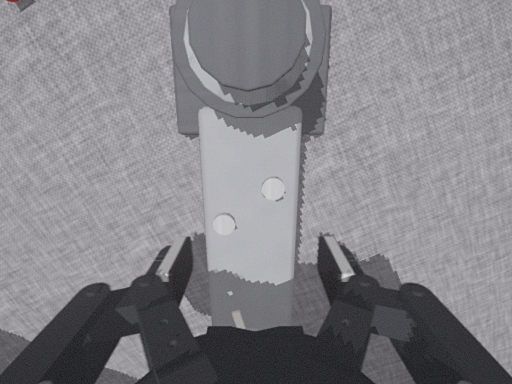

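Request:
jog_arm(deltas=[[[0,0,0],[0,0,0],1],[[0,0,0],[0,0,0],1],[[0,0,0],[0,0,0],1],[[0,0,0],[0,0,0],1],[[0,0,-1],[0,0,0],1],[[0,0,-2],[0,0,0],1],[[0,0,-3],[0,0,0],1],[[0,0,-3],[0,0,0],1]], squeeze=70)

```text
clock: 8.57
ee_pos: [0.491, -0.1232, 0.0383]
orientation: [-180.0, -0.1, -25.1]
contact_force: [-0.5, -0.1, -9.3]
opening: 0.0428
```

```bash
python3 - <<'E'
from h import *
s=manip.sense();print(s['contact_force'],s['torque'])
c=shot('scene','s7.png')
cv2.imwrite('pics/s7b.png',cv2.resize(c['img'][110:260,110:360,::-1],None,fx=3.2,fy=3.2,interpolation=cv2.INTER_CUBIC))
u=(np.array([.6016,.2405])); 
E
```

```text
[-0.5334836  -0.06805546 -9.29295766] [-0.18282876  0.10942844 -0.01114813]
```

View pics/s7b.png

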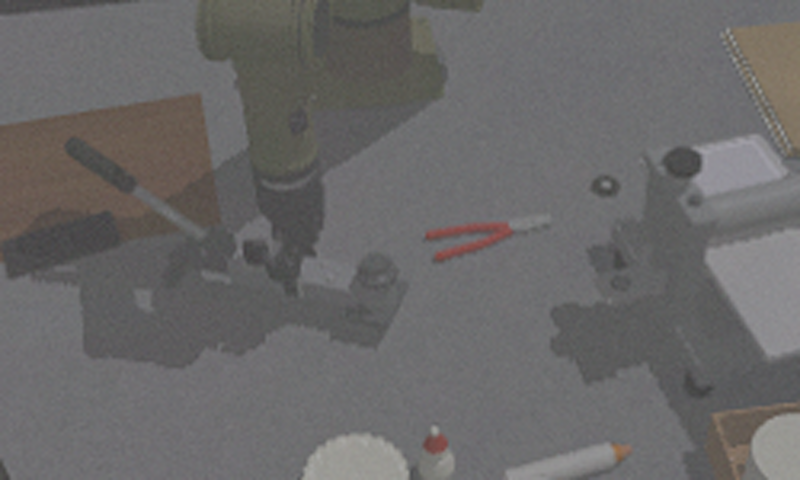

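```bash
python3 - <<'E'
from h import *
c=load('top0.png')
for n,uv,z in [('snow',(269,141),.04),('disc',(295,140),.016),('discbottom',(295,157),.016),('gunL',(250,129),.03),('guntip',(264,127),.015),('gun orange',(212,134),.015),('pl',(210,248),.01),('pr',(257,237),.01),('padb',(181,267),.006)]:
    print(n,onz(c,[uv],z)[0].round(3))
move([.6292,.0556,.06],8.5)
# press direction: long edges of lug (press y)
g=lambda x,y:(70+x/5-.4,140+y/5-.4)
print(onz(c,[g(660,178),g(568,188),g(668,240),g(560,252)],.087))
E
```

```text
snow [0.755 0.005 0.04 ]
disc [ 0.768 -0.085  0.016]
discbottom [ 0.707 -0.084  0.016]
gunL [0.801 0.069 0.03 ]
guntip [0.814 0.021 0.015]
gun orange [0.787 0.2   0.015]
pl [0.399 0.195 0.01 ]
pr [0.436 0.042 0.01 ]
padb [0.337 0.287 0.006]
shift cm [  4.96 -22.06  -2.21] rot [ 1.000e-02 -7.000e-02 -3.364e+01]
[[0.62318536 0.21994371 0.087     ]
 [0.61617787 0.27838436 0.087     ]
 [0.58283846 0.21341855 0.087     ]
 [0.57450204 0.28158937 0.087     ]]
```

Request:
jog_arm(deltas=[[[0.5,-2,-2.2],[0,0,-4],1],[[1.2,-5,-2.2],[0,0,-8],1],[[2,-8,-2.2],[0,0,-13],1],[[2.7,-11,-2.2],[0,0,-18],1],[[3.4,-14,-2.2],[0,0,-23],1],[[4.1,-17,-2.2],[0,0,-28],1],[[4.6,-20,-2.2],[0,0,-32],1],[[5,-22,-2.2],[0,0,-33.6],1],[[5,-22,-2.2],[0,0,-33.6],1],[[5,-22,-2.2],[0,0,-33.6],1]])

```text
clock: 9.88
ee_pos: [0.6277, 0.0546, 0.0586]
orientation: [180.0, 0.1, 8.4]
contact_force: [-0.7, 0.6, -8.6]
opening: 0.0428
```

```bash
python3 - <<'E'
from h import *
s=manip.sense();print(s['contact_force'],s['ee_pos'])
c=shot('wrist','w8.png')
c=shot('top','t8.png')
cv2.imwrite('pics/t8b.png',cv2.resize(c['img'][110:270,130:330,::-1],None,fx=3.7,fy=3.7,interpolation=cv2.INTER_CUBIC))
E
```

```text
[-0.67056     0.60855318 -8.64708248] [0.62768577 0.05456057 0.0586077 ]
```

View pics/w8.png

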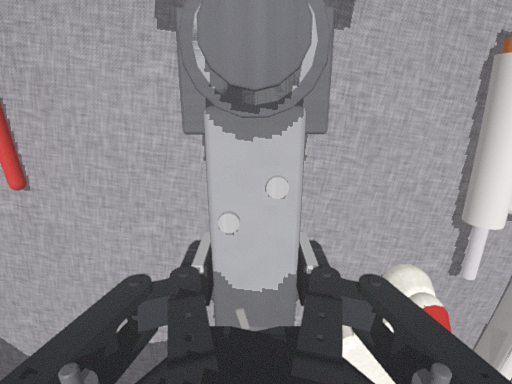

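View pics/t8b.png

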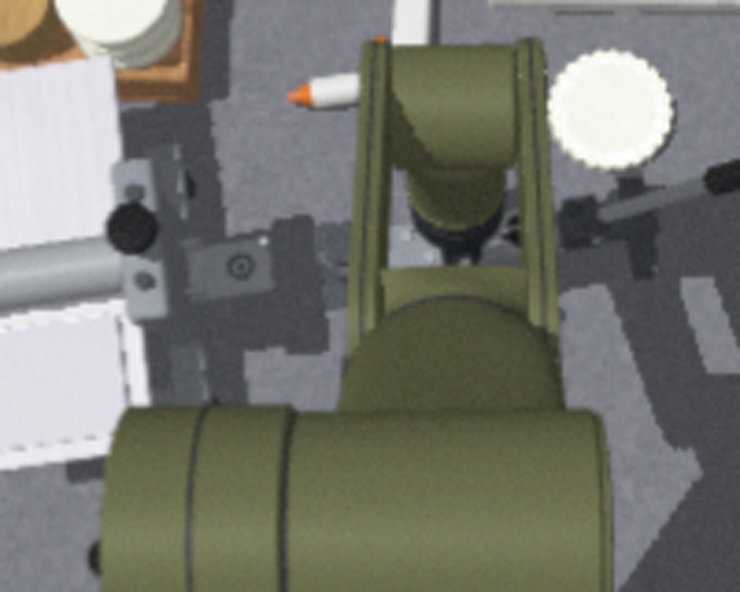

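```bash
python3 - <<'E'
from h import *
c=load('w8.png')
i=c['img'][0:140,150:360,::-1].astype(float)*1.8
cv2.imwrite('pics/w8b.png',cv2.resize(np.clip(i,0,255).astype(np.uint8),None,fx=3.8,fy=3.8,interpolation=cv2.INTER_CUBIC))
E
```

```text
(no output)
```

View pics/w8b.png

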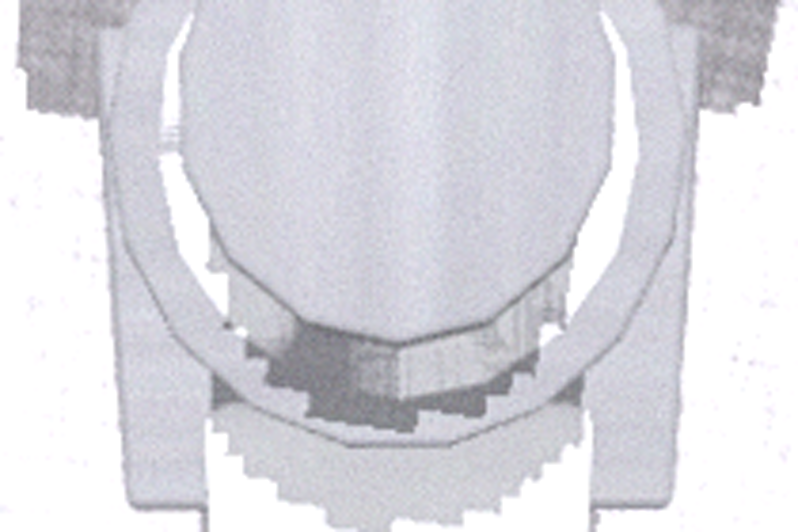

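```bash
python3 - <<'E'
from h import *
c=load('w8.png'); s=manip.sense()
R0=R.from_euler('xyz',s['orientation'],degrees=True)
g=lambda x,y:(150+x/3.8-.37,y/3.8-.37)
for z in (.115,.12,.125,.13):
    P=onz(c,[g(181,100),g(613,100),g(400,343)],z); T=R0.inv().apply(P-s['ee_pos'])*1000
    print(z,np.linalg.norm(P[0]-P[1]), T.round(1).tolist())
for z in (.055,.06,.065):
    P=onz(c,[g(130,505),g(668,505)],z); T=R0.inv().apply(P-s['ee_pos'])*1000
    print(z,np.linalg.norm(P[0]-P[1]), T.round(1).tolist())
E
```

```text
0.115 0.03194846235357 [[-15.7, -100.6, -56.1], [16.2, -100.6, -56.2], [0.5, -83.3, -56.1]]
0.12 0.030081639581169904 [[-14.8, -99.4, -61.1], [15.3, -99.4, -61.2], [0.5, -83.1, -61.1]]
0.125 0.028214816808769812 [[-13.8, -98.2, -66.1], [14.4, -98.2, -66.2], [0.5, -82.9, -66.1]]
0.13 0.026347994036369723 [[-12.9, -97.0, -71.1], [13.5, -97.0, -71.1], [0.5, -82.7, -71.1]]
0.055 0.0747092235859791 [[-37.0, -64.6, 4.0], [37.7, -64.6, 3.8]]
0.06 0.07214311468708165 [[-35.7, -65.1, -1.1], [36.5, -65.2, -1.2]]
0.065 0.0695770057881841 [[-34.4, -65.6, -6.1], [35.2, -65.7, -6.2]]
```

Request:
jog_arm(deltas=[[[0,0,1.5],[0,0,0],1],[[0,0,3],[0,0,0],1],[[0,0,4],[0,0,0],1],[[0,0,4.5],[0,0,0],1],[[0,0,4.8],[0,0,0],1],[[0,0,5.0],[0,0,0],1],[[0,0,5.0],[0,0,0],1]])

```text
clock: 10.85
ee_pos: [0.6291, 0.0551, 0.0095]
orientation: [180.0, -0.0, 8.5]
contact_force: [-0.3, 0.4, -8.5]
opening: 0.0428
```

```bash
python3 - <<'E'
from h import *
s=manip.sense();print(s['contact_force'],s['torque'],s['ee_pos'])
c=shot('wrist','w9.png')
c=shot('scene','s9.png')
cv2.imwrite('pics/s9b.png',cv2.resize(c['img'][110:260,160:360,::-1],None,fx=4,fy=4,interpolation=cv2.INTER_CUBIC))
E
```

```text
[-0.34594949  0.41373656 -8.5430116 ] [-0.16343517 -0.01943    -0.03465215] [0.62908173 0.05506417 0.00950941]
```

View pics/w9.png

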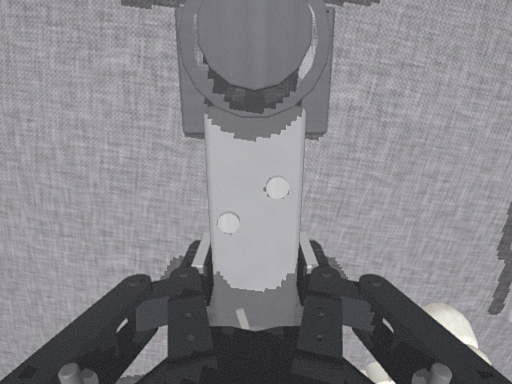

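View pics/s9b.png

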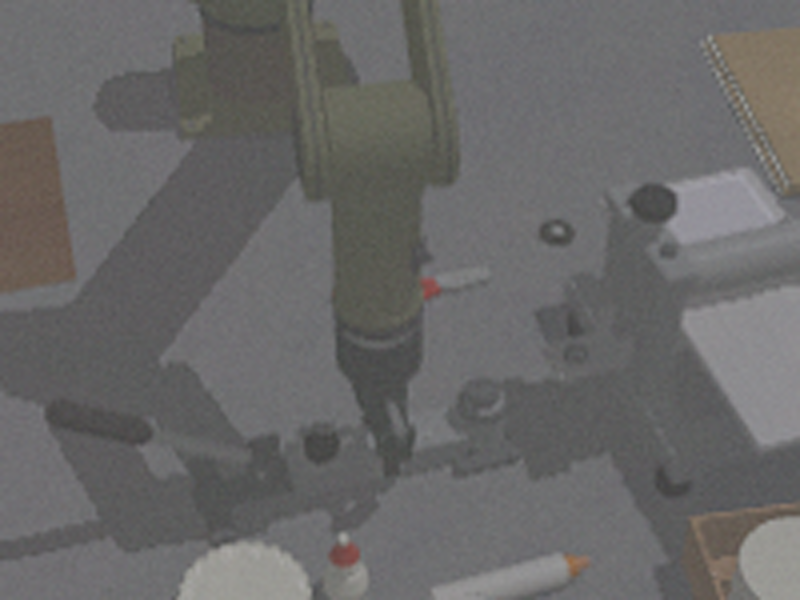

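Request:
jog_arm(deltas=[[[0,-1.5,0],[0,0,0],1],[[0,-3,0],[0,0,0],1],[[0,-4.5,0],[0,0,0],1],[[0,-6,0],[0,0,0],1],[[0,-7,0],[0,0,0],1],[[0,-8,0],[0,0,0],1],[[0,-8.7,0],[0,0,0],1],[[0,-8.7,0],[0,0,0],1]])

```text
clock: 11.95
ee_pos: [0.616, 0.1415, 0.0093]
orientation: [180.0, -0.0, 8.5]
contact_force: [-0.8, -0.3, -8.8]
opening: 0.0426
```

```bash
python3 - <<'E'
from h import *
s=manip.sense();print(s['contact_force'],s['torque'],s['ee_pos'])
c=shot('wrist','w10.png')
i=c['img'][0:140,150:360,::-1].astype(float)*1.8
cv2.imwrite('pics/w10b.png',cv2.resize(np.clip(i,0,255).astype(np.uint8),None,fx=3.8,fy=3.8,interpolation=cv2.INTER_CUBIC))
c=shot('top','t10.png')
cv2.imwrite('pics/t10b.png',cv2.resize(c['img'][130:230,150:300,::-1],None,fx=5,fy=5,interpolation=cv2.INTER_CUBIC))
E
```

```text
[-0.81403808 -0.34801777 -8.84127174] [-0.20082806 -0.02733306 -0.0106653 ] [0.61604108 0.14151112 0.0092896 ]
```

View pics/w10.png

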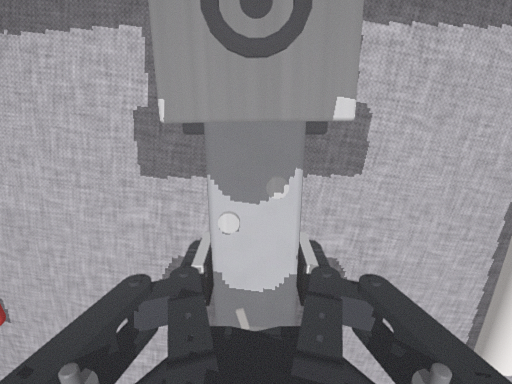

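View pics/w10b.png

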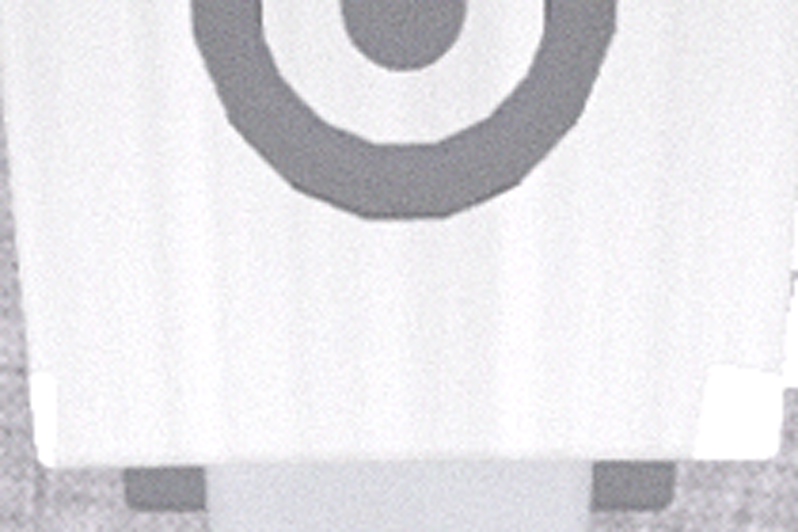

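View pics/t10b.png

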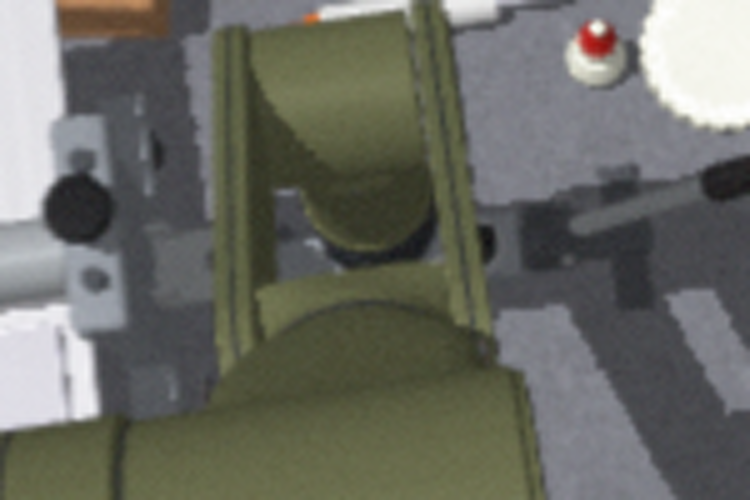

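```bash
python3 - <<'E'
from h import *
c=load('w10.png'); s=manip.sense()
R0=R.from_euler('xyz',s['orientation'],degrees=True)
g=lambda x,y:(150+x/3.8-.37,y/3.8-.37)
for z in (.086,.088,.090):
    P=onz(c,[g(404,219),g(191,10),g(617,10),g(45,466),g(780,459),g(404,462)],z); T=R0.inv().apply(P-s['ee_pos'])*1000
    print(z,T[:,:2].round(1).tolist(),'ringdia',np.linalg.norm(P[1]-P[2]),'lugw',np.linalg.norm(P[3]-P[4]))
E
```

```text
0.086 [[0.7, -89.7], [-11.2, -100.6], [12.4, -100.6], [-21.5, -75.8], [23.9, -76.3], [0.7, -75.9]] ringdia 0.023598425653740294 lugw 0.04537940392857402
0.088 [[0.7, -89.4], [-10.8, -100.0], [12.1, -100.0], [-20.8, -75.9], [23.2, -76.4], [0.7, -76.1]] ringdia 0.022875343232163486 lugw 0.04398892772631143
0.09 [[0.6, -89.1], [-10.4, -99.4], [11.7, -99.4], [-20.1, -76.1], [22.5, -76.5], [0.7, -76.2]] ringdia 0.022152260810586567 lugw 0.04259845152404895
```

Request:
jog_arm(deltas=[[[0,-0.1,0.1],[0,0,0],1],[[0,-0.1,0.2],[0,0,0],1],[[0,-0.1,0.3],[0,0,0],1],[[0,-0.1,0.3],[0,0,0],1]])

```text
clock: 12.55
ee_pos: [0.6163, 0.1414, 0.0085]
orientation: [180.0, -0.1, 8.4]
contact_force: [-2.6, -2.2, 6.9]
opening: 0.0429
```

Request:
jog_arm(deltas=[[[0,0,-0.3],[0,0,0],1],[[0,0,-0.3],[0,0,0],1],[[0,-0.05,-0.3],[0,0,0],1],[[0,-0.05,-0.3],[0,0,0],1]])

```text
clock: 13.05
ee_pos: [0.6157, 0.1427, 0.0088]
orientation: [-180.0, 0.0, 8.5]
contact_force: [-0.6, 0.5, -8.3]
opening: 0.0426
```

```bash
python3 - <<'E'
from h import *
s=manip.sense();print(s['contact_force'],s['ee_pos'])
c=shot('wrist','w11.png')
i=c['img'][0:140,150:360,::-1].astype(float)*1.8
cv2.imwrite('pics/w11b.png',cv2.resize(np.clip(i,0,255).astype(np.uint8),None,fx=3.8,fy=3.8,interpolation=cv2.INTER_CUBIC))
E
```

```text
[-0.5748306   0.5272191  -8.25939301] [0.61569836 0.14265662 0.00877455]
```

View pics/w11b.png

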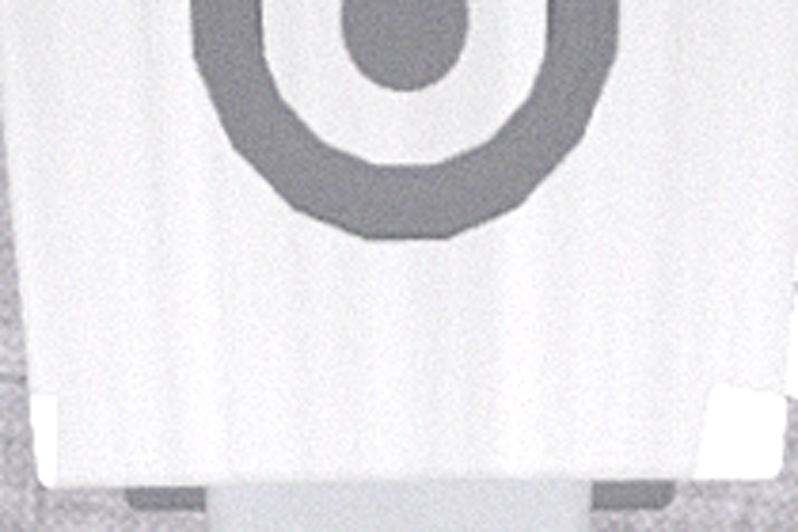

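Request:
jog_arm(deltas=[[[0,0,0.1],[0,0,0],1],[[0,0,0.2],[0,0,0],1],[[0,0,0.2],[0,0,0],0.3],[[0,0,0.2],[0,0,0],-0.2],[[0,0,0.2],[0,0,0],-0.6],[[0,0,0.2],[0,0,0],-1],[[0,0,-1],[0,0,0],-1],[[0,0,-3],[0,0,0],-1]])

```text
clock: 14.1
ee_pos: [0.6155, 0.1425, 0.0395]
orientation: [180.0, 0.1, 8.5]
contact_force: [-0.2, 0.6, -0.5]
opening: 0.0856
```

```bash
python3 - <<'E'
from h import *
s=manip.sense();print(s['contact_force'],s['ee_pos'])
c=shot('wrist','w12.png')
E
```

```text
[-0.20096678  0.61907223 -0.46979235] [0.61549179 0.14248742 0.0394852 ]
```

View pics/w12.png

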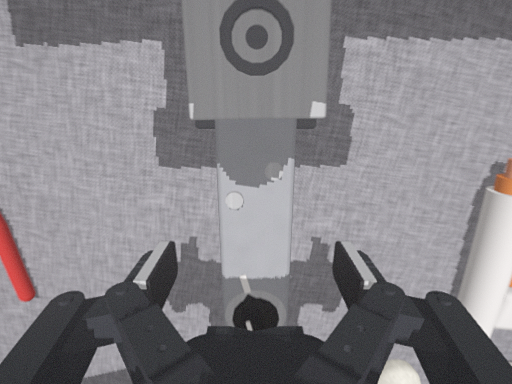

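Request:
jog_arm(deltas=[[[0,0,-6],[0,0,0],-1],[[0,0,-12],[0,0,0],-1],[[0,6,-17],[0,0,0],-1],[[0,12,-17],[0,0,0],-0.6],[[0,18,-17],[0,0,0],-0.4],[[0,24.6,-17],[0,0,0],-0.4],[[0,24.6,-17],[0,0,0],-0.4],[[0,24.6,-17],[0,0,0],-0.4]], squeeze=60)

```text
clock: 15.15
ee_pos: [0.6519, -0.1014, 0.2093]
orientation: [-180.0, -0.0, 8.3]
contact_force: [0.3, 0.6, 0.1]
opening: 0.0596
```

```bash
python3 - <<'E'
from h import *
s=manip.sense();print(s['contact_force'],s['ee_pos'],s['orientation'])
c=shot('wrist','w13.png')
c=shot('top','t13.png')
cv2.imwrite('pics/t13b.png',cv2.resize(c['img'][120:240,150:310,::-1],None,fx=4.8,fy=4.8,interpolation=cv2.INTER_CUBIC))
E
```

```text
[0.25331503 0.63144269 0.10379498] [ 0.65194323 -0.10136153  0.20930227] [-1.79961739e+02 -7.41415164e-03  8.34043839e+00]
```

View pics/w13.png

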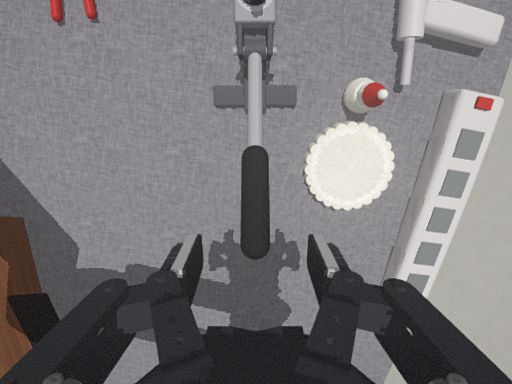

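View pics/t13b.png

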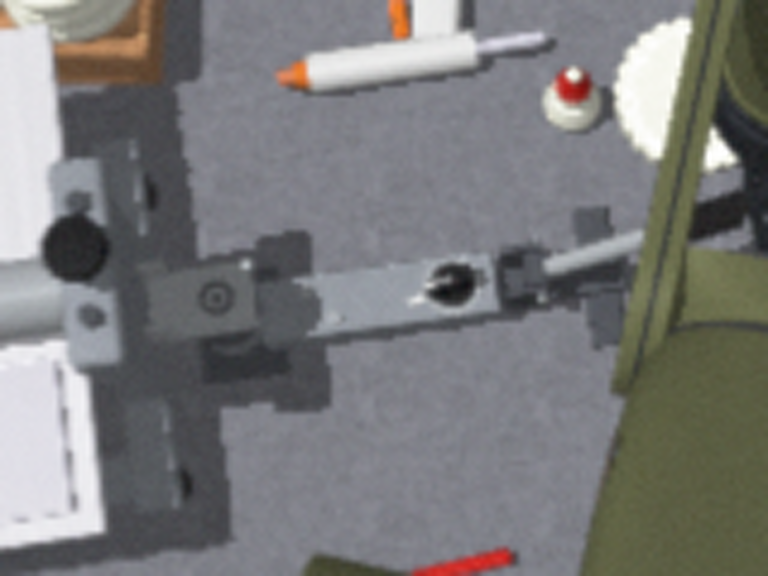

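```bash
python3 - <<'E'
from h import *
c=load('w13.png'); s=manip.sense()
R0=R.from_euler('xyz',s['orientation'],degrees=True)
for n,uv,z in [('mid top',(255.5,200),.148),('top end',(255.5,258),.155),('low end',(255,148),.12),('rod',(254.5,60),.06)]:
    P=onz(c,[uv],z); print(n,(R0.inv().apply(P-s['ee_pos'])*1000).round(1))
print('grip center pred', proj(c,[[.6521,-.1008,.137],[.6521,-.1008,.15]]))
c=load('w12.png')
T=np.array([0.61549179,0.14248742,0.0394852]);Rz=R.from_euler('xyz',[180,.1,8.5],degrees=True)
print('ring w12',(Rz.inv().apply(onz(c,[(256.5,36.5)],.088)-T)*1000).round(1))
t=load('t13.png')
f=lambda x,y:(150+x/4.8-.4,120+y/4.8-.4)
print('ring top',onz(t,[f(216,298)],.088),'knob',onz(t,[f(451,284)],.059))
E
```

```text
mid top [[ 1.1 -3.3 61.3]]
top end [[ 1.  45.1 54.2]]
low end [[  0.8 -40.   89.3]]
rod [[   0.6 -117.3  149.4]]
grip center pred [[254.35176318 201.02301272]
 [254.33856745 206.70271786]]
ring w12 [[  1.1 -99.1 -48.5]]
ring top [[0.60158958 0.24127717 0.088     ]] knob [[0.61942161 0.08726862 0.059     ]]
```

Request:
jog_arm(deltas=[[[0.1,0,4],[0,0,0],-0.4],[[0.1,0,7],[0,0,0],-0.4],[[0.1,0,9],[0,0,0],-0.4],[[0.1,0,9.5],[0,0,0],-0.4],[[0.1,0,9.5],[0,0,0],1],[[0.1,0,9.5],[0,0,0],1],[[0.1,0,9.5],[0,0,0],1],[[0.1,0,9.5],[0,0,0],1]])

```text
clock: 16.25
ee_pos: [0.6537, -0.1005, 0.1154]
orientation: [180.0, -0.1, 8.5]
contact_force: [-0.6, 0.5, 2.3]
opening: 0.0233
```

```bash
python3 - <<'E'
from h import *
s=manip.sense();print(s['contact_force'],s['ee_pos'],s['orientation'])
c=shot('wrist','w14.png')
E
```

```text
[-0.61814344  0.51949427  2.27610385] [ 0.65367004 -0.10050704  0.11543403] [ 1.79983598e+02 -1.08514239e-01  8.45942406e+00]
```

View pics/w14.png

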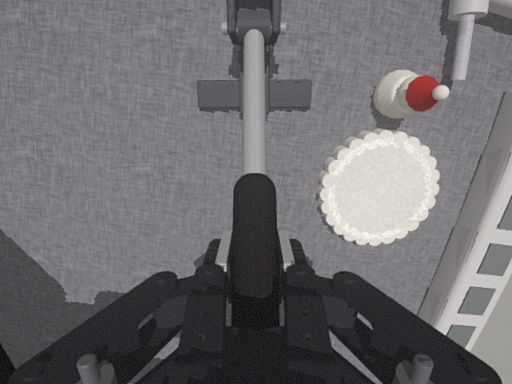

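Request:
jog_arm(deltas=[[[0,0.53,0.8],[0,0,0],1],[[0,1.01,1.64],[0,0,0],1],[[0,1.43,2.5],[0,0,0],1],[[0,1.8,3.4],[0,0,0],1],[[0,2.13,4.3],[0,0,0],1],[[0,2.4,5.2],[0,0,0],1],[[0,2.6,6.15],[0,0,0],1],[[0,2.75,7.1],[0,0,0],1],[[0,2.85,8.05],[0,0,0],1],[[0,2.9,9.0],[0,0,0],1],[[0,2.9,9.1],[0,0,0],1],[[0,2.9,9.1],[0,0,0],1]])

```text
clock: 17.8
ee_pos: [0.6583, -0.13, 0.0244]
orientation: [179.9, -0.1, 8.4]
contact_force: [-0.7, -0.4, 7.6]
opening: 0.0222
```

```bash
python3 - <<'E'
from h import *
s=manip.sense();print(s['contact_force'],s['torque'],s['ee_pos'],s['orientation'])
c=shot('wrist','w15.png')
c=shot('scene','s15.png')
cv2.imwrite('pics/s15b.png',cv2.resize(c['img'][130:250,150:400,::-1],None,fx=3.2,fy=3.2,interpolation=cv2.INTER_CUBIC))
E
```

```text
[-0.69762743 -0.43478759  7.57351561] [0.34887198 0.24772332 0.1104068 ] [ 0.65828347 -0.13001776  0.02440248] [ 1.79942704e+02 -1.18752133e-01  8.42863853e+00]
```

View pics/w15.png

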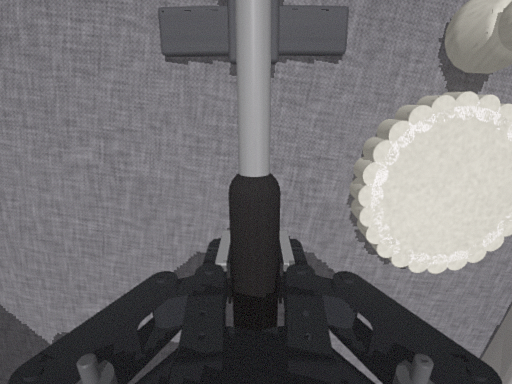

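View pics/s15b.png

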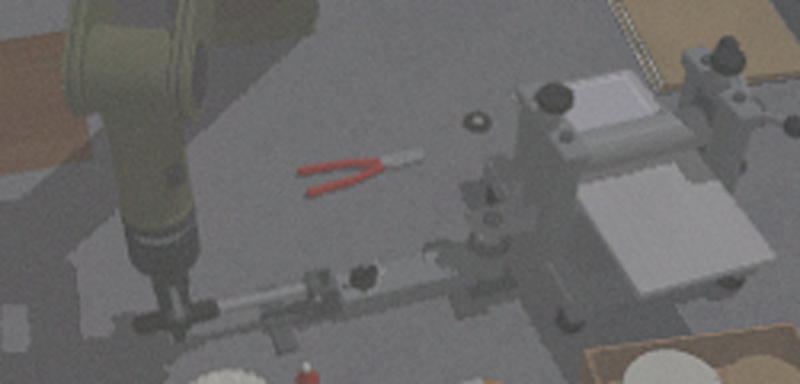

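Request:
jog_arm(deltas=[[[0,0,0.15],[0,0,0],1],[[0,0,0.15],[0,0,0],1],[[0,0,0.15],[0,0,0],1]])

```text
clock: 18.27
ee_pos: [0.6583, -0.1301, 0.0233]
orientation: [179.9, -0.1, 8.4]
contact_force: [-0.9, -1.1, 8.8]
opening: 0.0225
```

Request:
jog_arm(deltas=[[[0,0,0.15],[0,0,0],1],[[0,0,0.3],[0,0,0],1],[[0,0,0.3],[0,0,0],1],[[0,0,0.3],[0,0,0],1]])

```text
clock: 18.77
ee_pos: [0.6586, -0.13, 0.022]
orientation: [179.9, -0.2, 8.4]
contact_force: [-3.6, 1.0, 16.3]
opening: 0.0222
```

```bash
python3 - <<'E'
from h import *
s=manip.sense();print(s['contact_force'],s['torque'],s['ee_pos'],s['orientation'])
c=shot('wrist','w16.png')
c=shot('top','t16.png')
cv2.imwrite('pics/t16b.png',cv2.resize(c['img'][120:240,150:310,::-1],None,fx=4.8,fy=4.8,interpolation=cv2.INTER_CUBIC))
E
```

```text
[-3.57145307  0.97991853 16.26919078] [0.53152292 0.4311797  0.1090245 ] [ 0.65864366 -0.13002361  0.0219507 ] [179.91365627  -0.2091655    8.42948694]
```

View pics/w16.png

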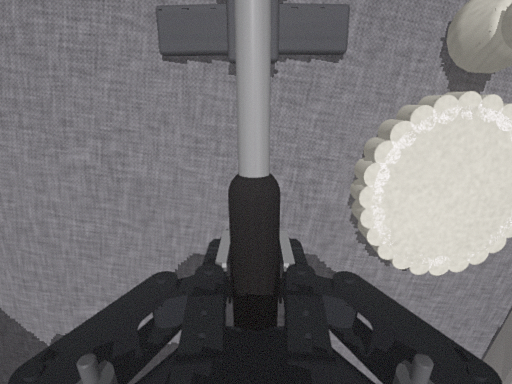

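View pics/t16b.png

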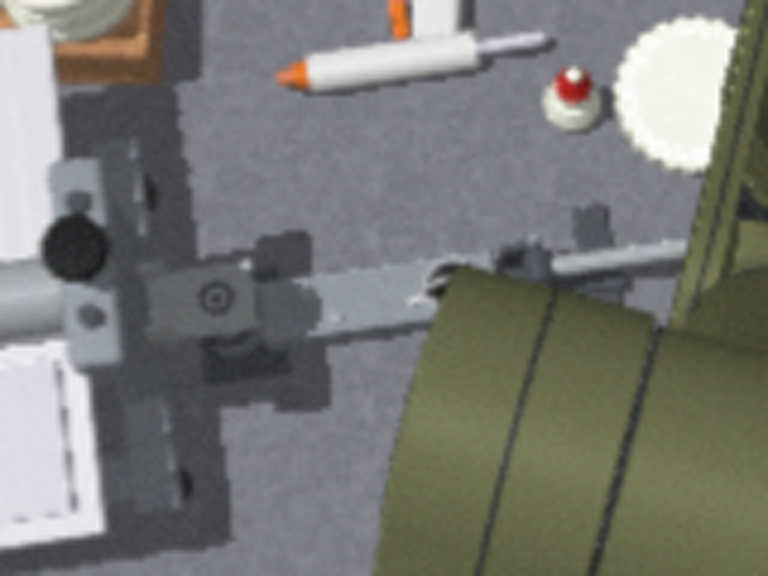

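Request:
jog_arm(deltas=[[[0,-0.05,-1.5],[0,0,0],1],[[0,-0.15,-2.45],[0,0,0],1],[[0,-0.3,-3.4],[0,0,0],1],[[0,-0.5,-4.35],[0,0,0],1],[[0,-0.77,-5.25],[0,0,0],1],[[0,-1.1,-6.15],[0,0,0],1],[[0,-1.47,-7.05],[0,0,0],1],[[0,-1.9,-7.9],[0,0,0],1],[[0,-2.37,-8.75],[0,0,0],1],[[0,-2.9,-9.55],[0,0,0],1],[[0,-2.95,-9.65],[0,0,0],1],[[0,-2.95,-9.65],[0,0,0],1]])

```text
clock: 20.38
ee_pos: [0.6521, -0.1003, 0.1146]
orientation: [-180.0, 0.1, 8.5]
contact_force: [0.2, -3.8, -3.4]
opening: 0.0223
```

```bash
python3 - <<'E'
from h import *
s=manip.sense();print(s['contact_force'],s['torque'],s['ee_pos'],s['orientation'])
E
```

```text
[ 0.23964077 -3.77801106 -3.36606796] [-9.53644643e-01 -2.38989259e-01  5.40059461e-04] [ 0.65211874 -0.10028455  0.11460145] [-1.79993902e+02  1.07731889e-01  8.45674862e+00]
```

Request:
jog_arm(deltas=[[[0,0.55,0.9],[0,0,0],1],[[0,1.05,1.75],[0,0,0],1],[[0,1.48,2.6],[0,0,0],1],[[0,1.85,3.5],[0,0,0],1],[[0,2.18,4.4],[0,0,0],1],[[0,2.45,5.3],[0,0,0],1],[[0,2.65,6.25],[0,0,0],1],[[0,2.8,7.2],[0,0,0],1],[[0,2.9,8.15],[0,0,0],1],[[0,2.95,9.1],[0,0,0],1],[[0,2.95,9.65],[0,0,0],1],[[0,2.95,9.65],[0,0,0],1]])

```text
clock: 21.88
ee_pos: [0.6569, -0.1282, 0.0198]
orientation: [-179.8, 0.0, 8.4]
contact_force: [-2.3, 1.8, 12.1]
opening: 0.0222
```

```bash
cat > flow.py <<'E'
from h import *
import sys
def lift(a,b):
    A=cv2.cvtColor(load(a)['img'],cv2.COLOR_RGB2GRAY);B=cv2.cvtColor(load(b)['img'],cv2.COLOR_RGB2GRAY)
    for n,(x,y) in dict(ring=(303,198),knob=(322,160),crank=(381,148),pliers=(265,184)).items():
        p=np.array([[[x,y]]],np.float32)
        q,st,e=cv2.calcOpticalFlowPyrLK(A,B,p,None,winSize=(15,15)); print(n,(q-p).ravel().round(2),st.ravel(),e.ravel())
    c=load(a); P=np.array([.6016,.2405,.088]); print('pred px per 10mm lift',proj(c,P+[0,0,.01])-proj(c,P))
E
python3 - <<'E'
from h import *
s=manip.sense();print(s['contact_force'],s['torque'],s['ee_pos'],s['orientation'])
c=shot('scene','s17.png')
from flow import lift
lift('s9.png','s15.png');lift('s9.png','s17.png')
cv2.imwrite('pics/s17b.png',cv2.resize(c['img'][130:250,150:400,::-1],None,fx=3.2,fy=3.2,interpolation=cv2.INTER_CUBIC))
E
```

```text
[-2.34505249  1.78991616 12.08813414] [0.55959678 0.60548086 0.11856033] [ 0.65685897 -0.12816142  0.01984681] [-1.79836713e+02  1.25510222e-02  8.39645390e+00]
ring [-0.13 -0.21] [1] [2.5595834]
knob [0.01 0.02] [1] [2.326111]
crank [-0.01  0.05] [1] [2.2219443]
pliers [-55.13   9.09] [1] [5.9230556]
pred px per 10mm lift [[ 0.20593038 -1.92548019]]
ring [ 0.31 -1.12] [1] [2.5756946]
knob [ 1.33 -1.04] [1] [3.1294444]
crank [ 0.89 -0.13] [1] [3.0022223]
pliers [-54.72   9.57] [1] [5.687778]
pred px per 10mm lift [[ 0.20593038 -1.92548019]]
```

View pics/s17b.png

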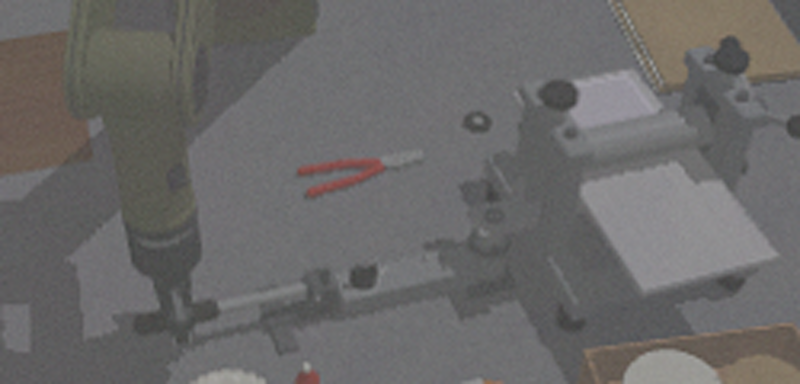

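Request:
jog_arm(deltas=[[[0,0,0.1],[0,0,0],1],[[0,0,0.2],[0,0,0],1],[[0,0,0.2],[0,0,0],1]])

```text
clock: 22.3
ee_pos: [0.6569, -0.1282, 0.0192]
orientation: [-179.9, -0.0, 8.4]
contact_force: [-4.4, 1.7, 17.8]
opening: 0.0224
```

```bash
python3 - <<'E'
from h import *
s=manip.sense();print(s['contact_force'],s['ee_pos'])
c=shot('scene','s18.png')
from flow import lift
lift('s9.png','s18.png')
c=shot('wrist','w18.png')
E
```

```text
[-4.4090029   1.69642447 17.77791873] [ 0.65693758 -0.12819328  0.01922869]
ring [ 0.34 -1.1 ] [1] [2.9075]
knob [ 1.36 -1.09] [1] [3.0829167]
crank [ 0.86 -0.14] [1] [3.0509722]
pliers [-54.57   9.63] [1] [5.589722]
pred px per 10mm lift [[ 0.20593038 -1.92548019]]
```

View pics/w18.png

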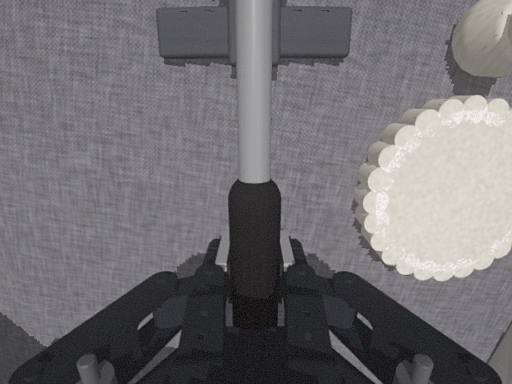

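Request:
jog_arm(deltas=[[[0,-0.05,-1.5],[0,0,0],1],[[0,-0.15,-2.5],[0,0,0],1],[[0,-0.3,-3.45],[0,0,0],1],[[0,-0.5,-4.4],[0,0,0],1],[[0,-0.77,-5.3],[0,0,0],1],[[0,-1.1,-6.2],[0,0,0],1],[[0,-1.47,-7.1],[0,0,0],1],[[0,-1.9,-7.95],[0,0,0],1],[[0,-2.37,-8.8],[0,0,0],1],[[0,-2.85,-9.5],[0,0,0],1],[[0,-2.9,-9.65],[0,0,0],1],[[0,-2.9,-9.65],[0,0,0],1]], squeeze=90)

```text
clock: 23.9
ee_pos: [0.6529, -0.1016, 0.1128]
orientation: [179.9, 0.0, 8.5]
contact_force: [1.3, -6.5, -3.9]
opening: 0.0218
```

```bash
python3 - <<'E'
from h import *
s=manip.sense();print(s['contact_force'],s['torque'],s['ee_pos'],s['orientation'])
from flow import lift
shot('scene','s19.png'); lift('s9.png','s19.png'); shot('wrist','w19.png')
E
```

```text
[ 1.30290066 -6.45756977 -3.87056474] [-1.82893666 -0.51978047  0.17107286] [ 0.65288129 -0.10162374  0.11279284] [1.79872774e+02 4.61380879e-02 8.48195661e+00]
ring [ 0.12 -0.71] [1] [2.89125]
knob [ 0.7  -0.47] [1] [3.0975]
crank [ 0.48 -0.06] [1] [2.7843056]
pliers [-48.88  19.32] [1] [9.519722]
pred px per 10mm lift [[ 0.20593038 -1.92548019]]
```

View pics/w19.png

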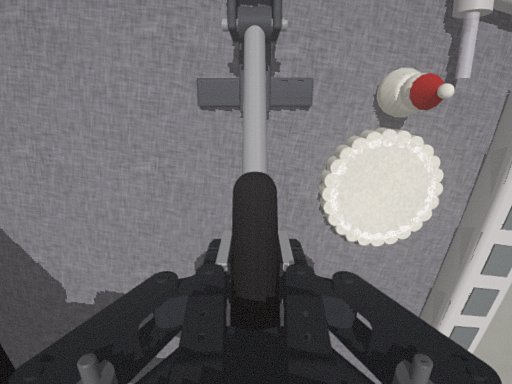

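Request:
jog_arm(deltas=[[[0,0.5,0.9],[0,0,0],1],[[0,1.0,1.75],[0,0,0],1],[[0,1.43,2.6],[0,0,0],1],[[0,1.8,3.5],[0,0,0],1],[[0,2.13,4.4],[0,0,0],1],[[0,2.4,5.3],[0,0,0],1],[[0,2.6,6.25],[0,0,0],1],[[0,2.75,7.2],[0,0,0],1],[[0,2.85,8.15],[0,0,0],1],[[0,2.9,9.1],[0,0,0],1],[[0,2.9,9.65],[0,0,0],1],[[0,2.9,9.75],[0,0,0],1]])

```text
clock: 25.5
ee_pos: [0.6578, -0.1306, 0.018]
orientation: [179.9, -0.1, 8.6]
contact_force: [-1.5, -7.2, 15.4]
opening: 0.0219
```

```bash
python3 - <<'E'
from h import *
s=manip.sense();print(s['contact_force'],s['torque'],s['ee_pos'],s['orientation'])
from flow import lift
shot('scene','s20.png'); lift('s9.png','s20.png'); shot('wrist','w20.png')
E
```

```text
[-1.53081804 -7.22274886 15.37698275] [-0.61091482  0.67038453  0.99798465] [ 0.65781327 -0.13057407  0.01795162] [ 1.79875808e+02 -5.87192882e-02  8.55612705e+00]
ring [ 0.57 -1.86] [1] [3.0630555]
knob [ 2.31 -1.79] [1] [3.7126389]
crank [ 1.66 -0.24] [1] [3.6404166]
pliers [-55.07  10.07] [1] [5.862361]
pred px per 10mm lift [[ 0.20593038 -1.92548019]]
```

View pics/w20.png

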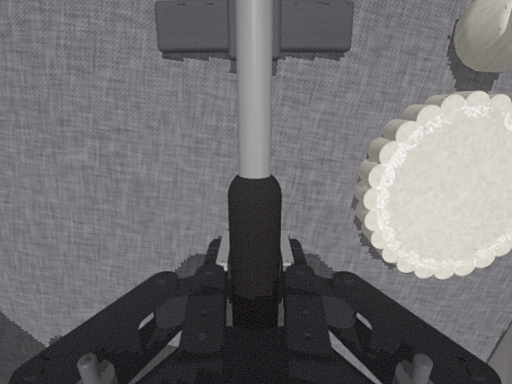

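Request:
jog_arm(deltas=[[[0,0,0.15],[0,0,0],1],[[0,0,0.25],[0,0,0],1],[[0,0,0.25],[0,0,0],1],[[0,0,0.25],[0,0,0],1],[[0,0,0.25],[0,0,0],1],[[0,0,0.25],[0,0,0],1]])

```text
clock: 26.35
ee_pos: [0.6578, -0.1306, 0.0175]
orientation: [179.8, -0.1, 8.6]
contact_force: [-5.3, -8.8, 22.0]
opening: 0.0219
```

```bash
python3 - <<'E'
from h import *
s=manip.sense();print(s['contact_force'],s['ee_pos'],s['dq'].round(2))
from flow import lift
c=shot('scene','s21.png'); lift('s9.png','s21.png')
cv2.imwrite('pics/s21b.png',cv2.resize(c['img'][130:250,150:400,::-1],None,fx=3.2,fy=3.2,interpolation=cv2.INTER_CUBIC))
c=shot('top','t21.png')
cv2.imwrite('pics/t21b.png',cv2.resize(c['img'][120:240,150:310,::-1],None,fx=4.8,fy=4.8,interpolation=cv2.INTER_CUBIC))
E
```

```text
[-5.26298578 -8.81750639 22.00967778] [ 0.65784375 -0.13058521  0.0174763 ] [-0.    0.01  0.08  0.08  0.08  0.09]
ring [ 0.66 -1.89] [1] [3.17]
knob [ 2.32 -1.79] [1] [3.7216666]
crank [ 1.68 -0.24] [1] [3.50375]
pliers [-54.97  10.27] [1] [5.79625]
pred px per 10mm lift [[ 0.20593038 -1.92548019]]
```

View pics/s21b.png

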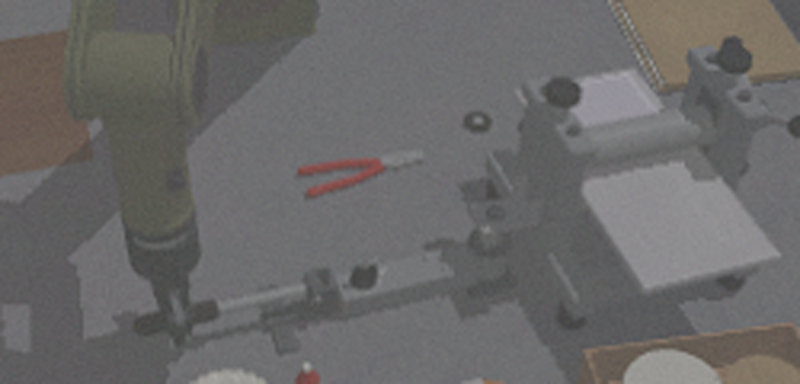

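View pics/t21b.png

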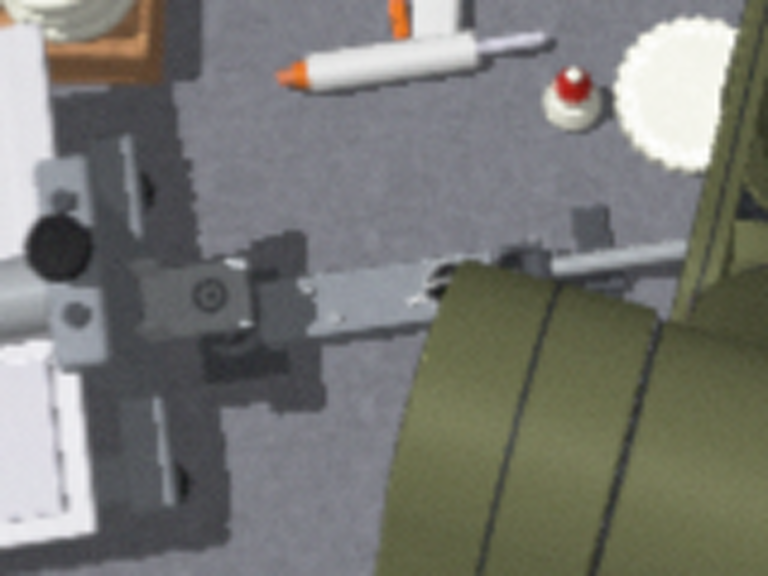

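```bash
python3 -c "
from bench import manip
print(manip.hand_in()); print(manip.sense()['clock'])"
```

```text
the job is handed in; nothing more can be done
None
the job is handed in; nothing more can be done
```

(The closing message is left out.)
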